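Swap a misplaced key stick for a cassette behind a spring flap

ROBOT

A 7-joint arm with a two-finger parallel gripper is mounted at the origin on a cart in front of the work surface, level with it; the furniture and walls round the work are solid. World frame = base frame: x ahead of the robot, y to its left, z up, the work surface at z = 0. Lengths are in m, angles in rad, forces in N, time in s.
With the tool pointing down it reaches from about 0.425 to 0.875 m from the base axis. Payload 4.7 kg.
Tool frame: the origin (TCP) lies on the centre line of the jaws, within the pads' length; the fingertips stand ahead of it and the grasp point (between the pads) lies 2 mm behind it (nose_length is the z of the fingertips in the tool frame, in m); z points along the fingers, y is the line along which they close (so a half turn about z gives the same grasp; the last joint's range is limited). The gripper opens to 87 mm and grips with 3 to 60 N. Pads are 19 mm wide; open, the fingers measure 117 mm over their backs; the gripper's body (75 mm by 190 mm) begins 51 mm behind the grasp point.
Start: joints at [1.344, 0.321, -0.07, 1.45, 0.023, 1.371, -0.057], TCP at [0.155, -0.631, 0.24] pointing down, gripper open.
Joint ranges: [-2.86, 2.86], [-0.3, 2.09], [-1.38, 1.24], [0.06, 2.45], [-1.56, 4.7], [0.09, 2.05], [-2.69, 2.69]. Speed limits (rad/s): [2.57, 2.57, 3.14, 3.14, 3.14, 3.14, 3.14].

INTERFACE

Orientations are given as a rotation vector (axis times angle).
In Python, from bench import * gives the robot as it stands.
- The arm moves only by the tool send_rows, never from a script. Its arguments are lists of equal length, an entry for each row: "xyz": the shift along the tool's x, y, z in mm, a list of three; "dr": the turn, a rotation vector about the tool's x, y, z in rad, a list of three. A call has exactly 10 rows; each row is the pose to reach, as a shift and turn from the pose commanded when the call began, along the tool's axes at that moment; what a row does not reach only later rows make up. A row lasts 1/12 s, in which the tool goes at most 41.7 mm and 7.16 degrees, less where a joint would pass 70% of its speed; a pose out of reach is approached as far as the arm can. A call with a gripper value outside its range is refused whole. "jaw" is the finger opening in mm, from 0 to 87, set as the call begins (left out, the last holds). The fingers move at their own pace and stop on an object; "grip_force" is the grip in N (left out, the last holds). Time passes only in rows, so rows that repeat a pose let the fingers close, or fill a call up. It gives the time, the measured TCP pose, the force, the opening and the grip force at its end, in the units of the state.
- get_state(): the state, without advancing time (a new reading comes with each control period).
- get_image(name): name is "scene" or "top" or "wrist"; returns the picture (384x512x3 uint8, red, green, blue); there is no depth.
- calibration(name): a dict with "vfov" (degrees; the focal length in pixels is half the picture's height over the tangent of half this angle, whatever the lens; pixels are square), "cx", "cy" (the principal point, pixels), "k1" (the pictures are not rectified: a ray, as slopes to the right and down, at radius r is drawn at 1 + k1 r^2 times it, then the intrinsics apply), "rvec" (rotation vector, rad) and "tvec" (3), from world to camera coordinates, as OpenCV has them; the wrist camera has in their place "hand_eye" (4x4, takes a point from camera to tool coordinates, whose origin is the TCP and whose axes are the flange's). Camera axes: x right, y down, z forward; pixel columns grow to the right and rows downward; lengths in m; the calibration is good to about 2 mm. A picture is of the moment at which its call begins: read the wrist's pose just before it. calibration takes no time and is no camera call.
- close_job(): hands the job in; it is judged then, once.
The state is a dict: "time": time; "joint_positions": joint angles; "qd": joint speeds; "joint_torque": joint torques, N m; "position": TCP position; "tool_rot": TCP orientation; "ft_force": force on the tool from outside, world axes, zero at the start; "torque": the same for the moment, N m; "grip_width": opening from 0.0 (shut) to 1.0 (fully open); "grip_force": force on a finger pad.
Only numpy, scipy, OpenCV 4.12 (cv2) and the standard library are available. Lean on these libraries where they do the work, as an engineer would, in place of code of your own. Each camera call takes 0.05 s, during which the arm holds its last target. There are 200 camera calls.

TASK

A licence key stick has been left in one of the three bays of the spring-flap cassette box. Hold the flap open with your hand, reach in behind it, take out the key stick and put it in the shallow tray; then hold the flap open again and lay the stray cassette from the bench flat in the bay that has come free, face up, in the middle of the bay and in line with its neighbours. Let the flap close, leave the other two cassettes in their bays, and do not disturb the bottle, the tin, the loupe or the tray.

Things in the scene. Friction and masses are not known exactly. Their poses are not given: they have to be found in the camera images.
- flap_box: low grey cassette box, 130 x 270 mm, fixed to the bench. Origin on the bench under the middle bay; x points from the hinge (front) to the back wall, y leftward along the row of bays, z up. Bay floor flat, 30 mm above the bench. Bays centred at x = 0, y = +86, 0, -86 mm, each 83 mm long in y, parted by ribs 4 mm high, 3 mm wide. Front face x = -46 mm; end cheeks y = +/-133 mm, top 56 mm above the bench.
- flap (a joint): angle (rad) of the clear flap, one piece over all bays, 60 mm from hinge to edge, 254 mm wide, 3 mm thick: 0 shut (leaning back over the parts, 52 degrees from upright), grows as its edge is pushed up and toward the box's front (-x), upright at 0.91, stop at 1.5 (leaning out over the front). A spring shuts it when let go: 1.5 N at the edge when shut, 2.2 N at 0.7.
- flap_hinge (a point): middle of the flap's hinge line: 42 mm in front of the bay centres (box x = -42 mm), 26 mm above the bench; the hinge line runs along the box's y.
- flap_edge (a point): middle of the flap's free edge, a freely turning steel roller of 4 mm radius, 242 mm long, along the box's y, on which fingers slide easily. Shut: box x = +5 mm, 63 mm above the bench; upright: 86 mm above it.
- back_wall (a point): middle of the top of the box's back wall: box x = +82 mm, 58 mm above the bench; wall 4 mm thick, inner face x = +80 mm. Between it and the edge of the shut flap an open gap about 70 mm wide stays, where fingers can enter from above behind the flap.
- bay_left (a point): centre of the floor of the left bay (box y = +86 mm), 30 mm above the bench, axes as the box.
- bay_middle (a point): centre of the floor of the middle bay (box y = 0), axes as the box.
- bay_right (a point): centre of the floor of the right bay (box y = -86 mm), axes as the box.
- key_stick: licence key stick (small memory stick with a plug), 18 (x) x 55 (y) x 8 (z) mm, about 15 g, lying flat in one of the three bays roughly along it; origin at the centre of its underside, y along its length (plug toward -y). Grip it across x.
- cassette_a: test cassette: flat cream plastic shell 20 (x) x 70 (y) x 5 (z) mm, about 14 g; origin at the centre of its underside, y along its length, z up through its windowed face. Lies in one of the bays; leave it there.
- cassette_b: test cassette: flat cream plastic shell 20 (x) x 70 (y) x 5 (z) mm, about 14 g; origin at the centre of its underside, y along its length, z up through its windowed face. Lies in another of the bays; leave it there.
- stray_cassette: test cassette: flat cream plastic shell 20 (x) x 70 (y) x 5 (z) mm, about 14 g; origin at the centre of its underside, y along its length, z up through its windowed face. It lies by itself on the bench, to the left or the right of the box; it goes into the freed bay. Grip it across its 20 mm width.
- tray: shallow loose tray, 110 (x) x 150 (y) x 40 (z) mm, 0.3 kg; origin at the centre of its underside, inner floor about 8 mm above the bench and about 80 x 115 mm; it stands on the other side of the box from the stray cassette.
- bottle: bystander: wash bottle 63 x 90 x 187 mm behind the box to the right; origin at the centre of its underside.
- eye_loupe: bystander: black eye loupe 37 mm across, 34 mm high, behind the box to the left; origin at the centre of its underside.
- tin: bystander: round tin 63 mm across, 35 mm high, in front of the box; origin at the centre of its underside.
Things that resemble listed ones, but are neither listed nor needed, are in the scene too. Leave any blue look-alike of the stray_cassette alone.

How it is judged:
By the outcome, as a careful person would: the job done as asked, in the order asked, and still so for the second after the job is handed in, with the robot touching nothing.
It also fails if it takes over 72 s, if anything falls off the work surface, if the arm or the gripper's body presses on something with over 40 N, if the wrist force passes 120 N, or if a joint passes its speed limit or range.

## Working session

There is one attempt and no reset: what is moved stays moved. The work goes in short steps, Python scripts to look and compute and a tool call to move; the robot and the scene stay as the last step left them, time stands still between calls to the robot, and variables do not carry over. Pictures are saved under pics/ and viewed, at most 10 in all, crops included, and the job is handed in when it is done.

Besides the shell and the picture viewer there is one more tool, called after ">>>" as name(argument=value, ...), one argument or row to a line, values as JSON. send_rows: Moves the arm, as the interface text tells. Its arguments: {"type":"object","properties":{"xyz":{"type":"array"},"dr":{"type":"array"},"jaw":{"type":"number"},"grip_force":{"type":"number"}},"required":["xyz","dr"]}

```bash
ls; mkdir -p pics; python3 - <<'E'
from bench import *
import cv2
s=get_state();print(s)
for n in ("scene","top"):
    im=get_image(n);cv2.imwrite(f"pics/{n}0.png",im[:,:,::-1]);c=calibration(n);print(n,c)
print(calibration("wrist"))
E
```

```text
pics
{'time': 0.0, 'joint_positions': array([ 1.34408717,  0.32180472, -0.07006518,  1.45172002,  0.02260425,
        1.37077745, -0.05689814]), 'qd': array([ 0.001242  , -0.00012317, -0.00086756, -0.00062884,  0.0009563 ,
        0.00075858, -0.00070813]), 'joint_torque': array([-6.56831662e-05, -4.91285026e+01, -4.03842526e-01, -3.12530172e+01,
       -6.41525583e-02,  4.36874852e-02,  1.77534671e-04]), 'position': array([ 0.15482941, -0.63073939,  0.2384506 ]), 'tool_rot': array([-3.11696596e+00, -3.77145996e-01,  5.34002323e-04]), 'ft_force': array([-0.33818386, -0.64087608,  0.16176731]), 'torque': array([-0.01741717, -0.01767196, -0.02149879]), 'grip_force': 0.0, 'grip_width': 1.00116768107247}
scene {'vfov': 43.0177771077012, 'cx': 245.63296473872649, 'cy': 192.84632359914065, 'k1': 0.002017845049623745, 'rvec': array([ 0.96995633, -2.46679926,  1.096278  ]), 'tvec': array([0.39055082, 0.31109693, 1.10023301])}
top {'vfov': 45.5807193464341, 'cx': 251.82806391939027, 'cy': 196.04011676354426, 'k1': -0.0917109601804909, 'rvec': array([ 2.15746147, -2.14432094,  0.08686839]), 'tvec': array([0.01510341, 0.54969071, 1.15110311])}
{'vfov': 61.98615753811156, 'cx': 259.8579156615924, 'cy': 186.23919631269973, 'k1': -0.08668261788931395, 'hand_eye': array([[ 1.03102397e-04, -9.53863581e-01, -3.00240333e-01,
         8.35758912e-02],
       [ 9.99999995e-01,  9.65945429e-05,  3.65186766e-05,
        -1.10522024e-04],
       [-5.83225795e-06, -3.00240335e-01,  9.53863586e-01,
        -1.45377733e-01],
       [ 0.00000000e+00,  0.00000000e+00,  0.00000000e+00,
         1.00000000e+00]])}
```

```bash
python3 - <<'E'
import bench,cv2
print([n for n in dir(bench) if n[0]!='_'], getattr(bench,'nose_length',None))
im=cv2.imread("pics/top0.png");cv2.imwrite("pics/top0b.png",cv2.resize(im,(800,600),interpolation=cv2.INTER_CUBIC))
im=cv2.imread("pics/scene0.png");cv2.imwrite("pics/scene0b.png",cv2.resize(im,(800,600),interpolation=cv2.INTER_CUBIC))
E
```

```text
['MotionError', 'calibration', 'close_job', 'get_image', 'get_state', 'nose_length'] 0.017
```

View pics/top0b.png

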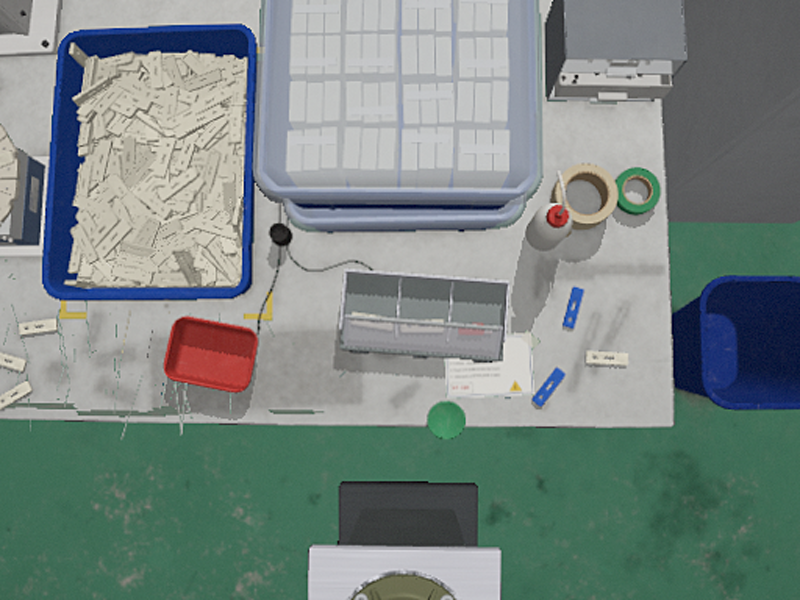

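View pics/scene0b.png

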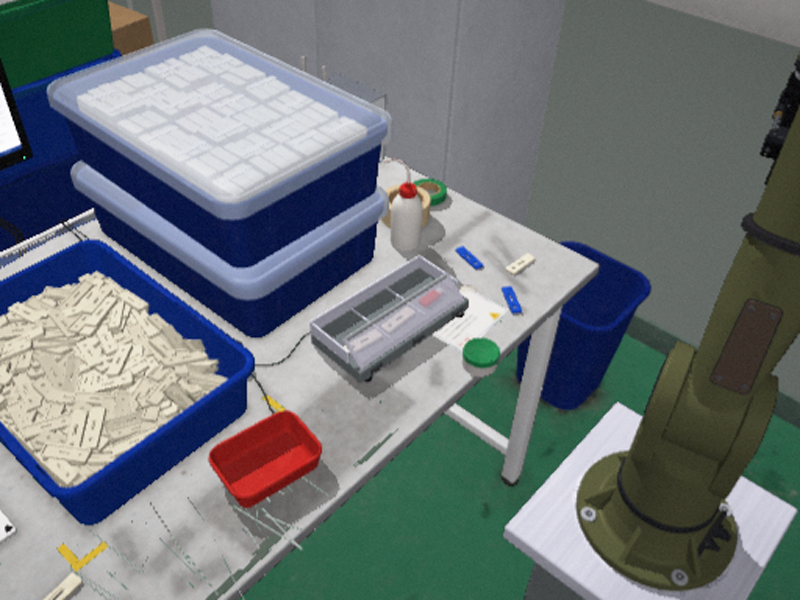

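```bash
cat > h.py <<'E'
import numpy as np, cv2
from scipy.spatial.transform import Rotation as R
from bench import *
def K(c): f=192/np.tan(np.radians(c['vfov'])/2); return f
def ext(n,s=None):
    c=calibration(n)
    if n!='wrist': return c,R.from_rotvec(c['rvec']).as_matrix(),np.array(c['tvec'])
    T=np.eye(4);T[:3,:3]=R.from_rotvec(s['tool_rot']).as_matrix();T[:3,3]=s['position']
    M=np.linalg.inv(T@c['hand_eye']);return c,M[:3,:3],M[:3,3]
def p2w(n,uv,z,s=None):
    c,A,t=ext(n,s);f=K(c);d=(np.array(uv,float)-[c['cx'],c['cy']])/f
    u=d.copy()
    for _ in range(20): u=d/(1+c['k1']*(u@u))
    r=A.T@np.array([*u,1]);o=-A.T@t
    return o+r*(z-o[2])/r[2]
def w2p(n,P,s=None):
    c,A,t=ext(n,s);q=np.atleast_2d(P)@A.T+t;u=q[:,:2]/q[:,2:]
    return u*(1+c['k1']*(u**2).sum(1,keepdims=True))*K(c)+[c['cx'],c['cy']]
def goto(tgt,yaw=None,s=None):
    """tool-frame shift(mm) and dr to reach world TCP tgt with tool down, tool x-axis at yaw"""
    s=s or get_state();A=R.from_rotvec(s['tool_rot'])
    x=np.array([np.cos(yaw),np.sin(yaw),0]);z=np.array([0,0,-1.]);B=R.from_matrix(np.c_[x,np.cross(z,x),z])
    print('xyz',np.round(1000*A.inv().apply(np.array(tgt)-s['position']),1),'dr',np.round((A.inv()*B).as_rotvec(),3))
E
python3 - <<'E'
from h import *
im=cv2.imread("pics/top0.png")
k=512/800
for nm,uv,z in [('bl',(344,270),.058),('br',(508,283),.058),('edgeL',(352,316),.063),('edgeR',(503,327),.063),('strayL',(586,352),.005),('strayR',(628,354),.005),('tray tl',(178,318),.04),('tray tr',(258,330),.04),('br',(247,392),.04),('bl',(165,373),.04)]:
    print(nm,np.round(p2w('top',np.array(uv)*k,z),4))
print(R.from_rotvec(get_state()['tool_rot']).as_matrix().round(3))
a=cv2.resize(im[163:238,205:338],None,fx=6,fy=6,interpolation=cv2.INTER_CUBIC)
cv2.imwrite("pics/boxcrop.png",a[:, :800]);
b=cv2.resize(im[218:240,365:410],None,fx=8,fy=8,interpolation=cv2.INTER_CUBIC)
c=cv2.resize(im[195:260,98:172],None,fx=5,fy=5,interpolation=cv2.INTER_CUBIC)
W=np.zeros((325,370+360,3),np.uint8);W[:c.shape[0],:370]=c;W[:b.shape[0],370:370+b.shape[1]]=b
cv2.imwrite("pics/crop2.png",W)
E
```

```text
bl [0.6057 0.0988 0.058 ]
br [ 0.5853 -0.1675  0.058 ]
edgeL [0.53   0.0842 0.063 ]
edgeR [ 0.5135 -0.1581  0.063 ]
strayL [ 0.4767 -0.3045  0.005 ]
strayR [ 0.4736 -0.3756  0.005 ]
tray tl [0.5273 0.3775 0.04  ]
tray tr [0.5082 0.2415 0.04  ]
br [0.4062 0.2571 0.04  ]
bl [0.4357 0.3961 0.04  ]
[[ 0.971  0.238 -0.001]
 [ 0.238 -0.971  0.002]
 [-0.    -0.002 -1.   ]]
```

View pics/boxcrop.png

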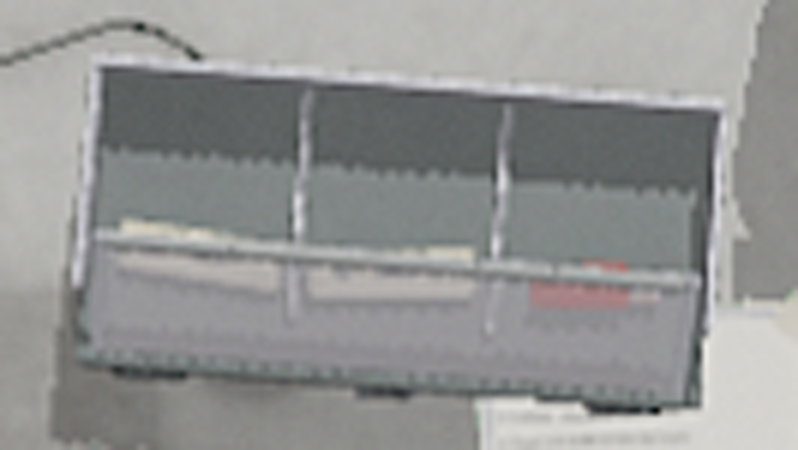

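View pics/crop2.png

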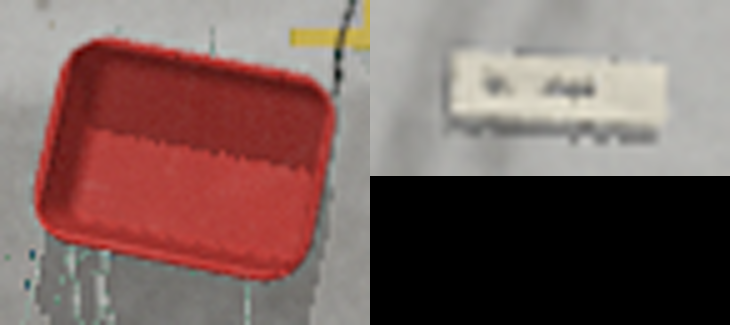

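```bash
python3 - <<'E'
from h import *
f=lambda u,v:(205+u/6-.42,163+v/6-.42)
P=lambda u,v,z:p2w('top',f(u,v),z)
bl=P(97,65,.058);br=P(723,106,.058);el=P(95,234,.063);er=P(700,279,.063)
print(bl,br,np.linalg.norm(bl-br),el,er,np.linalg.norm(el-er))
d=bl-br;yaw=np.arctan2(-d[0],d[1]);d2=el-er;print('yaw',yaw,np.arctan2(-d2[0],d2[1]))
yaw=(yaw+np.arctan2(-d2[0],d2[1]))/2
ex=np.array([np.cos(yaw),np.sin(yaw)]);ey=np.array([-ex[1],ex[0]])
o1=(bl+br)[:2]/2-.082*ex;o2=(el+er)[:2]/2-.005*ex;print('orig',o1,o2)
o=(o1+o2)/2
B=lambda p:((p[:2]-o)@ex*1e3,(p[:2]-o)@ey*1e3)
# key & cassettes tops (crop)
for nm,u,v,z in [('key l',532,293,.037),('key body r',630,287,.037),('key plug r',660,290,.036),('key top r corner',628,262,.038),('key bot',580,308,.038),('A l bot',120,262,.035),('A tl',122,220,.035),('A br',280,292,.035),('Bl bot',305,300,.035),('B br',476,296,.035),('B tr',475,248,.035)]:
    print(nm,np.round(B(P(u,v,z)),1))
g=lambda u,v:p2w('top',(365+u/8-.44,218+v/8-.44),.005)
q=[g(79,50),g(298,66),g(295,128),g(80,117)]
print('stray',np.round(q,4).tolist(),np.mean(q,0))
t=[p2w('top',(98+u/5-.4,195+v/5-.4),.04) for u,v in[(68,48),(335,85),(310,275),(38,228)]]
print('tray',np.round(t,3).tolist(),np.mean(t,0))
print('bottle cap',p2w('top',np.array((558,215))*.64,.187),'base',p2w('top',np.array((545,240))*.64,.02),'scene base',p2w('scene',np.array((406,247))*.64,0))
print('tin',p2w('top',np.array((446,420))*.64,.035),'loupe',p2w('top',np.array((281,235))*.64,.034))
print('box yaw',yaw,o)
E
```

```text
[0.60415166 0.09725143 0.058     ] [ 0.58757865 -0.16740658  0.058     ] 0.26517641273499465 [0.53161659 0.09648983 0.063     ] [ 0.51397624 -0.15643232  0.063     ] 0.25353658114592725
yaw -0.06253879668883143 -0.06963338660547337
orig [ 0.51404415 -0.02966246] [ 0.51780733 -0.02964106]
key l [ -2.3 -58.6]
key body r [   3.3 -100.1]
key plug r [   3. -113.]
key top r corner [ 13.8 -98.5]
key bot [ -7.3 -79.4]
A l bot [ -1.4 118.1]
A tl [ 16.7 118.7]
A br [-9.3 48.7]
Bl bot [-12.   37.7]
B br [ -5.1 -35. ]
B tr [ 15.4 -33.2]
stray [[0.4806, -0.303, 0.005], [0.4755, -0.3753, 0.005], [0.4552, -0.3739, 0.005], [0.4587, -0.3029, 0.005]] [ 0.46750653 -0.33877316  0.005     ]
tray [[0.525, 0.385, 0.04], [0.507, 0.243, 0.04], [0.41, 0.253, 0.04], [0.432, 0.397, 0.04]] [0.46850692 0.3194643  0.04      ]
bottle cap [ 0.66701077 -0.22456428  0.187     ] base [ 0.66431405 -0.23577328  0.02      ] scene base [ 6.69874722e-01 -2.21494008e-01  1.11022302e-16]
tin [ 0.36405267 -0.06827758  0.035     ] loupe [0.66900341 0.2085231  0.034     ]
box yaw -0.0660860916471524 [ 0.51592574 -0.02965176]
```

```bash
cat >> h.py <<'E'
byaw=-0.066; bo=np.array([.5155,-.0297])
ex=np.array([np.cos(byaw),np.sin(byaw)]);ey=np.array([-ex[1],ex[0]])
def bw(x,y): return bo+(x*ex+y*ey)/1e3
def wb(p): d=np.array(p)[:2]-bo; return np.round([d@ex*1e3,d@ey*1e3],1)
E
python3 - <<'E'
from h import *
p=bw(40,-86);print(p);goto([*p,.16],np.pi/2+byaw)
E
```

```text
[ 0.54974103 -0.11815084]
xyz [ 505.8 -403.5   79.2] dr [-2.000e-03 -1.000e-03 -1.264e+00]
```

>>> send_rows(
  xyz=[
    [20, -16, 0],
    [52, -41, 0],
    [84, -67, 0],
    [116, -92, 0],
    [148, -118, 0],
    [180, -143, 0],
    [212, -169, 0],
    [244, -194, 0],
    [276, -220, 0],
    [308, -245, 0],
  ],
  dr=[
    [0, 0, -0.06],
    [0, 0, -0.14],
    [0, 0, -0.22],
    [0, 0, -0.3],
    [0, 0, -0.38],
    [0, 0, -0.46],
    [0, 0, -0.54],
    [0, 0, -0.62],
    [0, 0, -0.7],
    [0, 0, -0.78],
  ],
  jaw=24,
)

```text
time: 0.93
position: [0.3963, -0.3179, 0.2394]
tool_rot: [-2.738, -1.54, 0.001]
ft_force: [0.5, -0.7, -0.1]
grip_width: 0.334
grip_force: 0.0
```

```bash
python3 - <<'E'
from h import *
p=bw(40,-86);goto([*p,.16],np.pi/2+byaw);s=get_state();print(s['time'],s['position'])
E
```

```text
xyz [250.4  27.4  79.3] dr [-0.    0.   -0.48]
0.9333 [ 0.39627063 -0.3178624   0.23937015]
```

>>> send_rows(
  xyz=[
    [33, 4, 10],
    [66, 8, 20],
    [99, 12, 30],
    [132, 16, 40],
    [165, 20, 50],
    [198, 24, 62],
    [225, 27, 72],
    [240, 28, 79],
    [246, 28, 79],
    [246, 28, 79],
  ],
  dr=[
    [0, 0, -0.06],
    [0, 0, -0.12],
    [0, 0, -0.18],
    [0, 0, -0.24],
    [0, 0, -0.3],
    [0, 0, -0.36],
    [0, 0, -0.42],
    [0, 0, -0.47],
    [0, 0, -0.47],
    [0, 0, -0.47],
  ],
)

```text
time: 1.77
position: [0.548, -0.1238, 0.1601]
tool_rot: [-2.306, -2.131, 0.001]
ft_force: [0.7, -0.5, -0.3]
grip_width: 0.276
grip_force: 0.0
```

```bash
python3 - <<'E'
from h import *
s=get_state();im=get_image('wrist');print(s['position'],wb(s['position']),s['grip_width']);p=bw(40,-86);goto([*p,.16],np.pi/2+byaw,s)
np.save('w1.npy',{k:s[k] for k in('position','tool_rot')},allow_pickle=True)
cv2.imwrite('pics/w1.png',cv2.resize(im[:,:,::-1],(800,600),interpolation=cv2.INTER_CUBIC))
# reprojection of predicted box points
k=800/512
for nm,x,y,z in[('wall R',82,-133,.058),('wall L',82,133,.058),('rib1',60,-43,.034),('rib2',60,43,.034),('edgeR',5,-121,.063),('edgeL',5,121,.063)]:
    print(nm,np.round(w2p('wrist',[*bw(x,y),z],s)*k))
E
```

```text
[ 0.54802639 -0.1238337   0.16008559] [ 38.7 -91.8] 0.276412653246514
xyz [5.8 1.3 0.1] dr [-0.001 -0.001 -0.013]
wall R [[485. 371.]]
wall L [[ 498. -193.]]
rib1 [[444. 201.]]
rib2 [[444.  29.]]
edgeR [[343. 357.]]
edgeL [[ 319. -170.]]
```

View pics/w1.png

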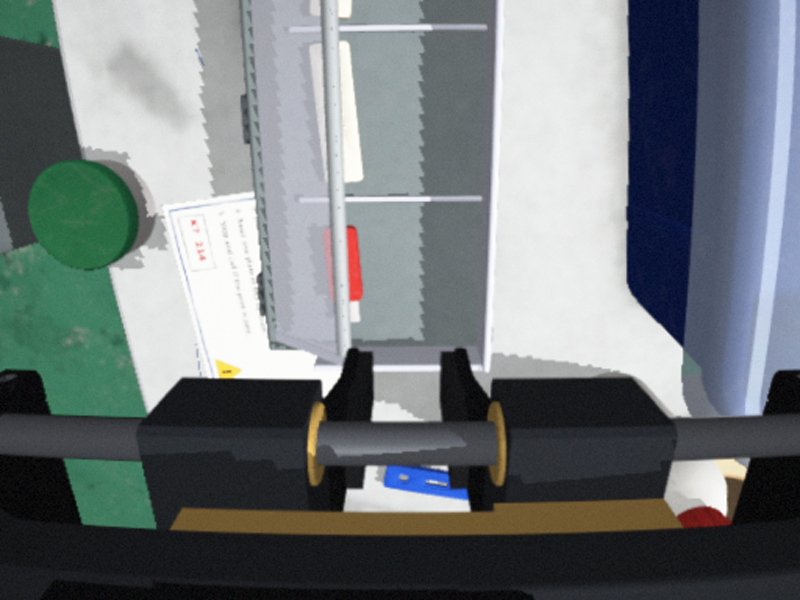

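```bash
sed -i 's/bo=np.array.*/bo=np.array([.5165,-.029])/' h.py; python3 - <<'E'
from h import *
s=np.load('w1.npy',allow_pickle=True).item();k=512/800
Q=lambda u,v,z:wb(p2w('wrist',((u+.5)*k-.5,(v+.5)*k-.5),z,s))
for nm,u,v,z in[('tl',331,229,.038),('tr',357,228,.038),('br',362,299,.038),('plug r',358,320,.036),('plug l',350,320,.036),('cB tl',310,43,.035),('cB tr',350,42,.035),('cB br',361,180,.035),('cB bl',322,183,.035)]: print(nm,Q(u,v,z))
s=get_state();p=bw(42,-84);goto([*p,.072],np.pi/2+byaw)
E
```

```text
tl [ -2.2 -57.5]
tr [ 11.9 -57.2]
br [ 13.  -97.7]
plug r [  10.  -111.1]
plug l [   5.4 -111. ]
cB tl [-8.6 37. ]
cB tr [11.6 36.9]
cB br [ 14.8 -31.9]
cB bl [ -6.2 -33.1]
xyz [10.5  4.4 88.6] dr [-0.001  0.001 -0.015]
```

>>> send_rows(
  xyz=[
    [5, 3, 20],
    [10, 6, 45],
    [10, 6, 65],
    [10, 6, 80],
    [10, 6, 90],
    [10, 6, 94],
    [10, 6, 94],
    [10, 0, 94],
    [10, -8, 94],
    [10, -14, 94],
  ],
  dr=[
    [0, 0, -0.02],
    [0, 0, -0.04],
    [0, 0, -0.045],
    [0, 0, -0.045],
    [0, 0, -0.045],
    [0, 0, -0.045],
    [0, 0, -0.045],
    [0, 0, -0.045],
    [0, 0, -0.045],
    [0, 0, -0.045],
  ],
)

```text
time: 2.65
position: [0.536, -0.1142, 0.068]
tool_rot: [2.257, 2.179, 0.003]
ft_force: [5.5, -0.7, 0.9]
grip_width: 0.275
grip_force: 2.1
```

```bash
python3 - <<'E'
from h import *
s=get_state();print(wb(s['position']),s['position'][2],s['ft_force'],s['grip_width']*87);p=bw(3.5,-84);goto([*p,.0495],np.pi/2+byaw+.03)
E
```

```text
[ 25.  -83.7] 0.06798664476703815 [ 5.49441949 -0.6728387   0.85702451] 23.900388720164052
xyz [  0.4 -21.6  18.4] dr [0.004 0.001 0.001]
```

>>> send_rows(
  xyz=[
    [0, -6, 0],
    [0, -12, 0],
    [0, -18, 0],
    [0, -22, 0],
    [0, -22, 0],
    [0, -22, 5],
    [0, -22, 10],
    [0, -22, 14],
    [0, -22, 18],
    [0, -22, 18],
  ],
  dr=[
    [0, 0, 0],
    [0, 0, 0],
    [0, 0, 0],
    [0, 0, 0],
    [0, 0, 0],
    [0, 0, 0],
    [0, 0, 0],
    [0, 0, 0],
    [0, 0, 0],
    [0, 0, 0],
  ],
  jaw=32,
)

```text
time: 3.48
position: [0.5127, -0.1126, 0.0477]
tool_rot: [-2.259, -2.182, 0.001]
ft_force: [2.4, 2.0, 0.2]
grip_width: 0.366
grip_force: 1.2
```

```bash
python3 - <<'E'
from h import *
s=get_state();print(wb(s['position']),s['position'][2],s['ft_force'],s['grip_width']*87);p=bw(3.5,-84);goto([*p,.0495],np.pi/2+byaw+.03)
im=get_image('wrist');cv2.imwrite('pics/w2.png',cv2.resize(im[:,:,::-1],(800,600),interpolation=cv2.INTER_CUBIC))
E
```

```text
[  1.7 -83.7] 0.047675824806068134 [2.36169849 1.96533065 0.19426302] 31.825674914446203
xyz [-0.4  1.8 -1.8] dr [-0.001 -0.001  0.001]
```

View pics/w2.png

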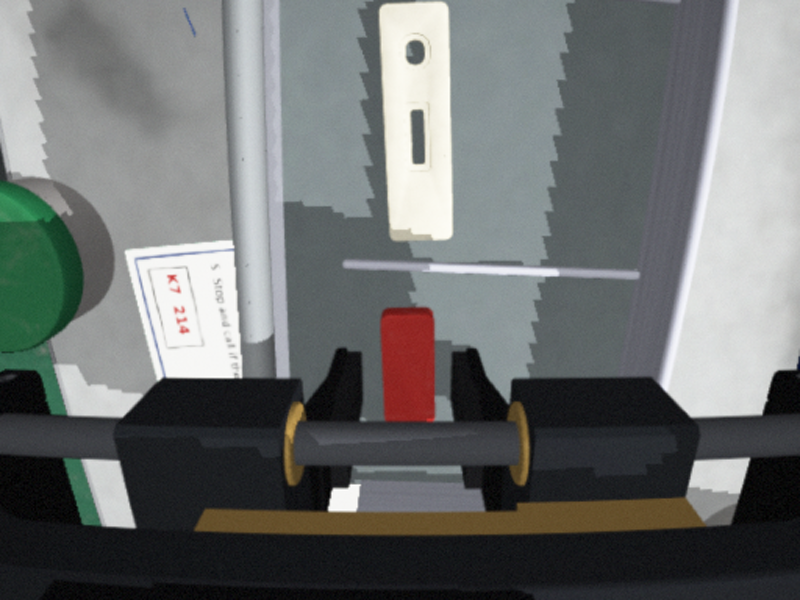

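>>> send_rows(
  xyz=[
    [0, 1, -1],
    [0, 1.5, -1.5],
    [0, 1.5, -1.5],
    [0, 1.5, -1.5],
    [0, 1.5, -1.5],
    [0, 1.5, -1.5],
    [0, 1.5, -1.5],
    [0, 2, -6],
    [0, 2, -12],
    [0, 2, -18],
  ],
  dr=[
    [0, 0, 0],
    [0, 0, 0],
    [0, 0, 0],
    [0, 0, 0],
    [0, 0, 0],
    [0, 0, 0],
    [0, 0, 0],
    [0, 0, 0],
    [0, 0, 0],
    [0, 0, 0],
  ],
  jaw=8,
  grip_force=12,
)

```text
time: 4.37
position: [0.515, -0.1131, 0.0671]
tool_rot: [2.26, 2.182, -0.0]
ft_force: [1.9, -0.0, -0.6]
grip_width: 0.202
grip_force: 14.3
```

>>> send_rows(
  xyz=[
    [0, 7, -1],
    [0, 15, -1],
    [0, 23, -1],
    [0, 31, -1],
    [0, 38, -1],
    [0, 41, -2],
    [0, 41, -15],
    [0, 41, -40],
    [0, 41, -70],
    [0, 41, -100],
  ],
  dr=[
    [0, 0, 0],
    [0, 0, 0],
    [0, 0, 0],
    [0, 0, 0],
    [0, 0, 0],
    [0, 0, 0],
    [0, 0, 0],
    [0, 0, 0],
    [0, 0, 0],
    [0, 0, 0],
  ],
)

```text
time: 5.2
position: [0.5551, -0.114, 0.1679]
tool_rot: [-2.258, -2.182, 0.001]
ft_force: [0.8, 0.4, 0.0]
grip_width: 0.201
grip_force: 12.0
```

```bash
python3 - <<'E'
from h import *
s=get_state();print(wb(s['position']),s['position'],s['ft_force'],s['grip_width']*87)
ty=np.arctan2(-.142*0+0,1)
# tray yaw from rim corners
t=np.array([[.525,.385],[.507,.243],[.41,.253],[.432,.397]])
d=(t[0]-t[1]+t[3]-t[2]);yaw=np.arctan2(-d[0],d[1]);print('tray yaw',yaw)
goto([.4685,.3195,.15],np.pi/2+yaw)
E
```

```text
[ 44.1 -82.3] [ 0.55508675 -0.11400505  0.16787345] [0.77197159 0.35094338 0.04940065] 17.47071492951874
tray yaw -0.13895876727168355
xyz [ 430.3 -101.4   18.3] dr [-0.002 -0.     0.105]
```

>>> send_rows(
  xyz=[
    [25, -3, 0],
    [62, -12, 0],
    [99, -22, 0],
    [136, -31, 0],
    [173, -41, 0],
    [210, -50, 0],
    [247, -59, 0],
    [284, -69, 0],
    [320, -78, 0],
    [350, -85, 0],
  ],
  dr=[
    [0, 0, -0.06],
    [0, 0, -0.16],
    [0, 0, -0.26],
    [0, 0, -0.36],
    [0, 0, -0.46],
    [0, 0, -0.56],
    [0, 0, -0.66],
    [0, 0, -0.76],
    [0, 0, -0.86],
    [0, 0, -0.96],
  ],
)

```text
time: 6.03
position: [0.4813, 0.2414, 0.1673]
tool_rot: [0.985, 2.983, -0.0]
ft_force: [0.4, -0.2, -0.7]
grip_width: 0.201
grip_force: 12.0
```

```bash
python3 - <<'E'
from h import *
s=get_state();print(s['position'],s['grip_width']*87,s['joint_positions'])
goto([.4685,.3195,.09],np.pi-.139)
E
```

```text
[0.4813179  0.24138491 0.16727055] 17.493838855785246 [ 0.35586988  0.25461454 -0.98119252  1.79624029  0.22622375  1.21004876
  0.24190038]
xyz [56.9 55.1 77.2] dr [-0.     0.001 -0.499]
```

>>> send_rows(
  xyz=[
    [10, 10, 0],
    [22, 21, 0],
    [34, 33, 4],
    [46, 44, 14],
    [54, 52, 28],
    [56, 54, 42],
    [56, 54, 56],
    [56, 54, 68],
    [56, 54, 76],
    [56, 54, 77],
  ],
  dr=[
    [0, 0, -0.08],
    [0, 0, -0.18],
    [0, 0, -0.28],
    [0, 0, -0.38],
    [0, 0, -0.46],
    [0, 0, -0.5],
    [0, 0, -0.5],
    [0, 0, -0.5],
    [0, 0, -0.5],
    [0, 0, -0.5],
  ],
)

```text
time: 6.87
position: [0.4705, 0.3132, 0.0874]
tool_rot: [-0.232, -3.131, 0.004]
ft_force: [-0.3, -0.2, -0.4]
grip_width: 0.203
grip_force: 12.0
```

```bash
python3 - <<'E'
from h import *
s=get_state();print(s['position'],s['grip_width']*87,s['joint_positions'])
goto([.4685,.3195,.029],np.pi-.139)
im=get_image('top');cv2.imwrite('pics/t2.png',cv2.resize(im[:,:,::-1],(800,600),interpolation=cv2.INTER_CUBIC))
E
```

```text
[0.47047492 0.3131975  0.08744256] 17.63459232918607 [ 0.19580162  0.45733791 -1.00561724  1.80805513  0.42753743  1.11783507
  0.46479311]
xyz [ 2.8  6.1 58.4] dr [-0.003 -0.002 -0.009]
```

View pics/t2.png

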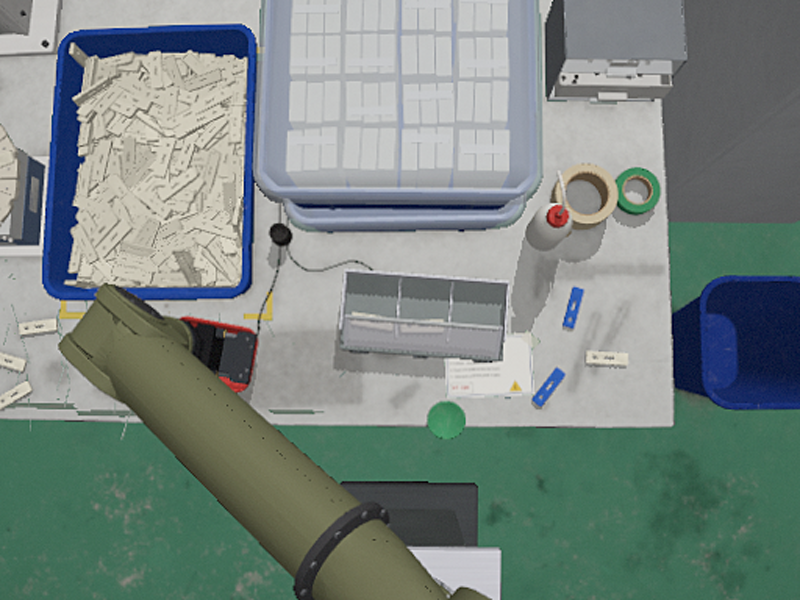

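>>> send_rows(
  xyz=[
    [2, 4, 10],
    [2, 5, 22],
    [2, 5, 34],
    [2, 5, 44],
    [2, 5, 51],
    [2, 5, 56],
    [2, 5, 58],
    [2, 5, 58],
    [2, 5, 58],
    [2, 5, 58],
  ],
  dr=[
    [0, 0, 0],
    [0, 0, 0],
    [0, 0, 0],
    [0, 0, 0],
    [0, 0, 0],
    [0, 0, 0],
    [0, 0, 0],
    [0, 0, 0],
    [0, 0, 0],
    [0, 0, 0],
  ],
)

```text
time: 7.75
position: [0.4701, 0.3207, 0.032]
tool_rot: [0.229, 3.132, 0.001]
ft_force: [0.2, 0.5, 0.4]
grip_width: 0.203
grip_force: 12.0
```

>>> send_rows(
  xyz=[
    [0, 0, 0],
    [0, 0, 0],
    [0, 0, 0],
    [0, 0, 0],
    [0, 0, 0],
    [0, 0, -12],
    [0, 0, -36],
    [0, 0, -66],
    [0, 0, -100],
    [0, 0, -130],
  ],
  dr=[
    [0, 0, 0],
    [0, 0, 0],
    [0, 0, 0],
    [0, 0, 0],
    [0, 0, 0],
    [0, 0, 0],
    [0, 0, 0],
    [0, 0, 0],
    [0, 0, 0],
    [0, 0, 0],
  ],
  jaw=36,
)

```text
time: 8.58
position: [0.4695, 0.3208, 0.1641]
tool_rot: [0.227, 3.133, 0.001]
ft_force: [-0.4, 0.2, -0.6]
grip_width: 0.412
grip_force: 0.0
```

```bash
python3 - <<'E'
from h import *
s=get_state();print(s['position'],s['grip_width']*87,s['joint_positions'].round(2),s['ft_force'])
im=get_image('wrist');cv2.imwrite('pics/w3.png',im[:,:,::-1])
hsv=cv2.cvtColor(im,cv2.COLOR_RGB2HSV);print(im.shape)
goto([.467,-.339,.19],np.pi/2-.06)
E
```

```text
[0.46951429 0.32082453 0.16410146] 35.8491596666536 [ 0.24  0.38 -1.06  1.73  0.35  1.24  0.51] [-0.40168084  0.15084415 -0.64652359]
(384, 512, 3)
xyz [ -90.8 -656.   -23.1] dr [0.01  0.002 1.486]
```

View pics/w3.png

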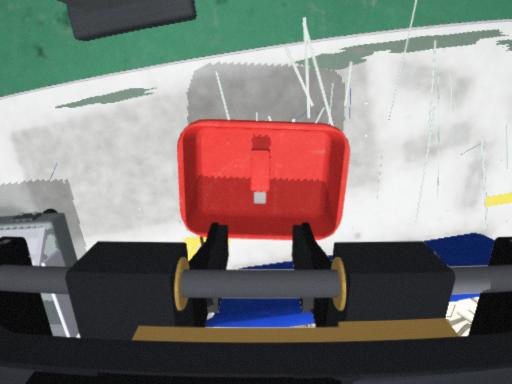

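>>> send_rows(
  xyz=[
    [-2, -18, -3],
    [-7, -52, -6],
    [-12, -88, -10],
    [-17, -124, -14],
    [-22, -160, -18],
    [-27, -196, -20],
    [-32, -232, -22],
    [-37, -268, -23],
    [-42, -304, -23],
    [-47, -340, -23],
  ],
  dr=[
    [0, 0, 0.04],
    [0, 0, 0.12],
    [0, 0, 0.2],
    [0, 0, 0.28],
    [0, 0, 0.36],
    [0, 0, 0.44],
    [0, 0, 0.52],
    [0, 0, 0.6],
    [0, 0, 0.68],
    [0, 0, 0.76],
  ],
)

```text
time: 9.47
position: [0.4667, -0.0244, 0.1855]
tool_rot: [1.378, 2.821, -0.001]
ft_force: [0.5, -0.3, 0.9]
grip_width: 0.41
grip_force: 0.0
```

```bash
python3 - <<'E'
from h import *
s=get_state();print(s['position'],s['joint_positions'].round(2))
goto([.467,-.339,.15],np.pi/2-.06)
E
```

```text
[ 0.46672157 -0.02435943  0.18553305] [ 0.86 -0.01 -0.85  1.93 -0.    1.21  0.67]
xyz [-248.3 -193.1   36. ] dr [0.001 0.002 0.722]
```

>>> send_rows(
  xyz=[
    [-28, -22, 0],
    [-56, -44, 0],
    [-84, -66, 0],
    [-112, -88, 0],
    [-140, -109, 2],
    [-168, -131, 8],
    [-196, -152, 16],
    [-220, -171, 24],
    [-238, -185, 32],
    [-244, -190, 36],
  ],
  dr=[
    [0, 0, 0.08],
    [0, 0, 0.16],
    [0, 0, 0.24],
    [0, 0, 0.32],
    [0, 0, 0.4],
    [0, 0, 0.48],
    [0, 0, 0.56],
    [0, 0, 0.64],
    [0, 0, 0.69],
    [0, 0, 0.71],
  ],
)

```text
time: 10.3
position: [0.4665, -0.3362, 0.1478]
tool_rot: [-2.278, -2.163, 0.002]
ft_force: [-0.2, -0.3, 0.1]
grip_width: 0.414
grip_force: 0.0
```

```bash
python3 - <<'E'
from h import *
s=get_state();print(s['position'],s['joint_positions'].round(2))
im=get_image('wrist');cv2.imwrite('pics/w4.png',cv2.resize(im[:,:,::-1],(800,600),interpolation=cv2.INTER_CUBIC))
np.save('w4.npy',{k:s[k] for k in('position','tool_rot')},allow_pickle=True)
goto([.467,-.339,.15],np.pi/2-.06)
E
```

```text
[ 0.46647954 -0.33623844  0.14778454] [ 1.06  0.27 -0.56  1.74  0.16  1.17  0.41]
xyz [-3.5  0.8 -2.7] dr [-0.001 -0.     0.009]
```

View pics/w4.png

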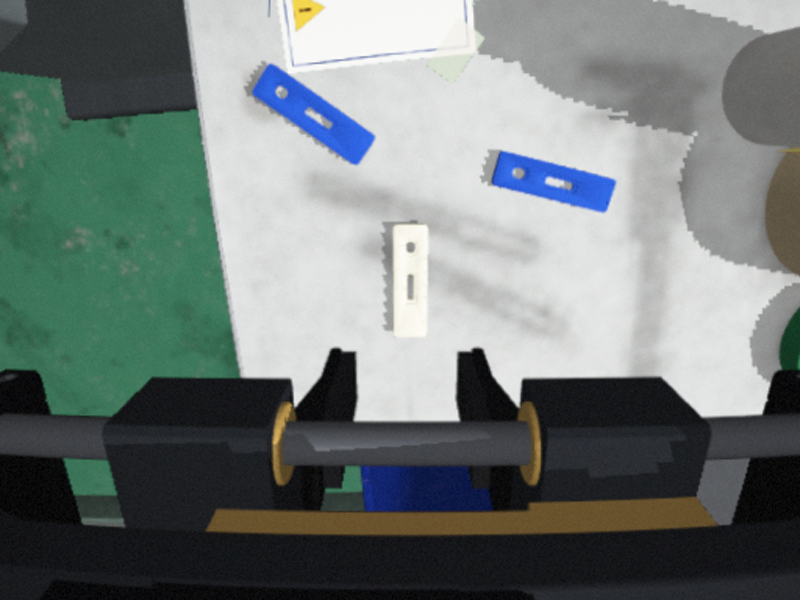

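```bash
python3 - <<'E'
from h import *
s=np.load('w4.npy',allow_pickle=True).item();k=512/800
q=np.array([p2w('wrist',((u+.5)*k-.5,(v+.5)*k-.5),.005,s) for u,v in[(393,225),(428,225),(427,337),(394,337)]])
print(q.round(4).tolist(),q.mean(0))
d=(q[0]+q[1]-q[2]-q[3])[:2];yaw=np.arctan2(d[1],d[0]);print(yaw-np.pi/2,np.linalg.norm(d)/2)
s=get_state()
goto([*q.mean(0)[:2],.0205],yaw)
E
```

```text
[[0.4609, -0.3031, 0.005], [0.4813, -0.3041, 0.005], [0.4779, -0.3744, 0.005], [0.4574, -0.3733, 0.005]] [ 0.4693741 -0.3387148  0.005    ]
-0.04924595827226397 0.0703077812890495
xyz [ -3.2   3.3 126.8] dr [-0.001 -0.    -0.002]
```

>>> send_rows(
  xyz=[
    [-2, 2, 15],
    [-3, 3, 40],
    [-3, 3, 65],
    [-3, 3, 85],
    [-3, 3, 100],
    [-3, 3, 112],
    [-3, 3, 120],
    [-3, 3, 124],
    [-3, 3, 126],
    [-3, 3, 126],
  ],
  dr=[
    [0, 0, 0],
    [0, 0, 0],
    [0, 0, 0],
    [0, 0, 0],
    [0, 0, 0],
    [0, 0, 0],
    [0, 0, 0],
    [0, 0, 0],
    [0, 0, 0],
    [0, 0, 0],
  ],
)

```text
time: 11.18
position: [0.4712, -0.3351, 0.023]
tool_rot: [2.27, 2.171, 0.0]
ft_force: [0.0, -0.3, 0.5]
grip_width: 0.416
grip_force: 0.0
```

```bash
python3 - <<'E'
from h import *
s=get_state();print(s['position'],s['ft_force'])
goto([.4694,-.3387,.019],np.pi/2-.049)
E
```

```text
[ 0.47122853 -0.33513907  0.02300516] [ 0.0283569  -0.31595129  0.47970451]
xyz [-3.6 -1.7  4. ] dr [0.001 0.    0.005]
```

>>> send_rows(
  xyz=[
    [-1.5, -1, 2],
    [-3, -1.5, 3.5],
    [-3, -1.5, 3.5],
    [-3, -1.5, 3.5],
    [-3, -1.5, 3.5],
    [-3, -1.5, 3.5],
    [-3, -1.5, 3.5],
    [-3, -1.5, 3.5],
    [-3, -1.5, 3.5],
    [-3, -1.5, 3.5],
  ],
  dr=[
    [0, 0, 0],
    [0, 0, 0],
    [0, 0, 0],
    [0, 0, 0],
    [0, 0, 0],
    [0, 0, 0],
    [0, 0, 0],
    [0, 0, 0],
    [0, 0, 0],
    [0, 0, 0],
  ],
)

```text
time: 12.02
position: [0.4692, -0.3381, 0.019]
tool_rot: [2.271, 2.171, -0.0]
ft_force: [-0.7, -0.1, 0.1]
grip_width: 0.412
grip_force: 0.0
```

```bash
python3 - <<'E'
from h import *
for _ in range(3):
    s=get_state();print(s['position'],s['ft_force']);im=get_image('wrist')
goto([.4694,-.3387,.019],np.pi/2-.049)
E
```

```text
[ 0.46917013 -0.33813749  0.01904763] [-0.65839964 -0.14169094  0.11821186]
[ 0.46917812 -0.33811391  0.01905145] [-1.50031789 -0.08908092 -0.2806159 ]
[ 0.46914526 -0.33816724  0.01905815] [-0.36409775 -0.3456353  -0.15528669]
xyz [-0.5  0.3  0. ] dr [-0.     0.     0.004]
```

>>> send_rows(
  xyz=[
    [0, 0, 0],
    [0, 0, 0],
    [0, 0, 0],
    [0, 0, 0],
    [0, 0, 0],
    [0, 0, -4],
    [0, 0, -20],
    [0, 0, -50],
    [0, 0, -85],
    [0, 0, -120],
  ],
  dr=[
    [0, 0, 0],
    [0, 0, 0],
    [0, 0, 0],
    [0, 0, 0],
    [0, 0, 0],
    [0, 0, 0],
    [0, 0, 0],
    [0, 0, 0],
    [0, 0, 0],
    [0, 0, 0],
  ],
  jaw=8,
  grip_force=14,
)

```text
time: 13.0
position: [0.4687, -0.3376, 0.1401]
tool_rot: [-2.269, -2.17, -0.0]
ft_force: [0.1, -1.1, 0.7]
grip_width: 0.226
grip_force: 14.0
```

```bash
python3 - <<'E'
from h import *
s=get_state();print(s['position'],s['grip_width']*87,s['grip_force'])
goto([*bw(44,-86),.165],np.pi/2+byaw)
E
```

```text
[ 0.46868064 -0.33758385  0.14010333] 19.655389744769572 14.000289738178253
xyz [223.5  76.1 -24.7] dr [-0.001 -0.001  0.021]
```

>>> send_rows(
  xyz=[
    [20, 0, -5],
    [50, 0, -12],
    [82, 0, -20],
    [114, 0, -25],
    [146, 2, -25],
    [178, 5, -25],
    [204, 10, -25],
    [218, 25, -25],
    [223, 45, -25],
    [223, 65, -25],
  ],
  dr=[
    [0, 0, 0],
    [0, 0, 0.01],
    [0, 0, 0.02],
    [0, 0, 0.02],
    [0, 0, 0.02],
    [0, 0, 0.02],
    [0, 0, 0.02],
    [0, 0, 0.02],
    [0, 0, 0.02],
    [0, 0, 0.02],
  ],
)

```text
time: 13.83
position: [0.5449, -0.116, 0.1648]
tool_rot: [2.288, 2.151, 0.0]
ft_force: [1.2, -0.0, 0.2]
grip_width: 0.225
grip_force: 14.0
```

>>> send_rows(
  xyz=[
    [0, 6, 0],
    [0, 11, 0],
    [0, 11, 0],
    [0, 11, 0],
    [0, 11, 0],
    [0, 11, 0],
    [0, 11, 0],
    [0, 11, 0],
    [0, 11, 0],
    [0, 11, 0],
  ],
  dr=[
    [0, 0, 0],
    [0, 0, 0],
    [0, 0, 0],
    [0, 0, 0],
    [0, 0, 0],
    [0, 0, 0],
    [0, 0, 0],
    [0, 0, 0],
    [0, 0, 0],
    [0, 0, 0],
  ],
)

```text
time: 14.67
position: [0.555, -0.1191, 0.1641]
tool_rot: [2.292, 2.148, -0.0]
ft_force: [0.8, -0.2, -0.3]
grip_width: 0.226
grip_force: 14.0
```

```bash
python3 - <<'E'
from h import *
s=get_state();print(s['time'],s['position'],wb(s['position']),s['grip_width']*87,s['grip_force'])
im=get_image('wrist');cv2.imwrite('pics/w5.png',cv2.resize(im[:,:,::-1],(800,600),interpolation=cv2.INTER_CUBIC))
goto([*bw(44,-86),.07],np.pi/2+byaw)
for nm,x,y,z in[('wall R',82,-133,.058),('rib1',60,-43,.034),('rib2',60,43,.034),('edgeR',5,-121,.063)]:
    print(nm,np.round(w2p('wrist',[*bw(x,y),z],s)*800/512))
np.save('w5.npy',{k:s[k] for k in('position','tool_rot')},allow_pickle=True)
E
```

```text
14.6667 [ 0.55499258 -0.11912106  0.16410253] [ 44.4 -87.4] 19.644919058813556 14.000074714422226
xyz [ 1.3 -0.4 94.1] dr [0.    0.    0.001]
wall R [[472. 376.]]
rib1 [[433. 208.]]
rib2 [[436.  40.]]
edgeR [[332. 360.]]
```

View pics/w5.png

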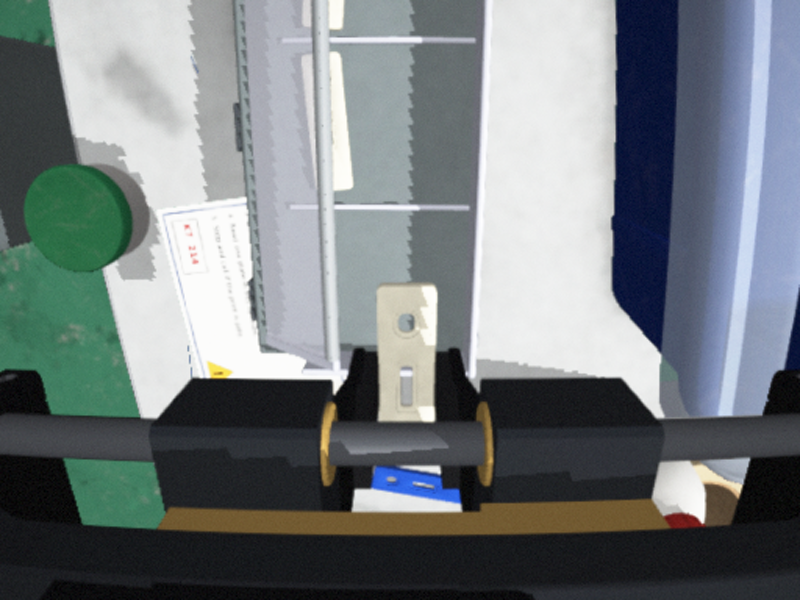

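```bash
python3 - <<'E'
from h import *
s=np.load('w5.npy',allow_pickle=True).item();k=512/800
A=R.from_rotvec(s['tool_rot'])
for u,v in[(377,285),(437,285)]: print(1e3*A.inv().apply(p2w('wrist',((u+.5)*k-.5,(v+.5)*k-.5),s['position'][2]-.014,s)-s['position']))
for u,v in[(303,54),(341,51),(353,188),(317,190)]: print(wb(p2w('wrist',((u+.5)*k-.5,(v+.5)*k-.5),.035,s)))
E
```

```text
[35.26500678 -9.19196785 13.98909118]
[35.26635017 10.80821534 13.98981506]
[-8.1 36.7]
[11.5 37.9]
[ 15.9 -31.8]
[ -3.8 -32.8]
```

>>> send_rows(
  xyz=[
    [1, 0, 15],
    [1, 0, 35],
    [1, 0, 55],
    [1, 0, 72],
    [1, 0, 84],
    [1, 0, 92],
    [1, 0, 96],
    [1, 0, 96],
    [1, 0, 96],
    [1, 0, 96],
  ],
  dr=[
    [0, 0, 0],
    [0, 0, 0],
    [0, 0, 0],
    [0, 0, 0],
    [0, 0, 0],
    [0, 0, 0],
    [0, 0, 0],
    [0, 0, 0],
    [0, 0, 0],
    [0, 0, 0],
  ],
)

```text
time: 15.55
position: [0.5559, -0.1181, 0.069]
tool_rot: [2.291, 2.147, 0.001]
ft_force: [0.4, 0.1, 0.4]
grip_width: 0.222
grip_force: 14.0
```

>>> send_rows(
  xyz=[
    [0, -7, 0],
    [0, -15, 0],
    [0, -23, 0],
    [0, -31, 0],
    [0, -38, 0],
    [0, -43, 0],
    [0, -44, 0],
    [0, -44, 0],
    [0, -44, 0],
    [0, -44, 0],
  ],
  dr=[
    [0, 0, 0],
    [0, 0, 0],
    [0, 0, 0],
    [0, 0, 0],
    [0, 0, 0],
    [0, 0, 0],
    [0, 0, 0],
    [0, 0, 0],
    [0, 0, 0],
    [0, 0, 0],
  ],
)

```text
time: 16.38
position: [0.5113, -0.115, 0.0679]
tool_rot: [-2.292, -2.148, 0.0]
ft_force: [3.1, 1.2, 0.1]
grip_width: 0.228
grip_force: 16.5
```

```bash
python3 - <<'E'
from h import *
s=get_state();print(s['time'],wb(s['position']),s['position'][2],s['ft_force'],s['grip_width']*87)
goto([*bw(1,-86),.0495],np.pi/2+byaw)
E
```

```text
16.3833 [  0.5 -86.2] 0.06788863302547117 [3.10653543 1.22953769 0.05845723] 19.827662214707352
xyz [ 0.2  0.6 18.4] dr [-0.    -0.     0.001]
```

>>> send_rows(
  xyz=[
    [0, 0.5, 4],
    [0, 0.5, 8],
    [0, 0.5, 12],
    [0, 0.5, 15],
    [0, 0.5, 17],
    [0, 0.5, 18],
    [0, 0.5, 18],
    [0, 0.5, 18],
    [0, 0.5, 18],
    [0, 0.5, 18],
  ],
  dr=[
    [0, 0, 0],
    [0, 0, 0],
    [0, 0, 0],
    [0, 0, 0],
    [0, 0, 0],
    [0, 0, 0],
    [0, 0, 0],
    [0, 0, 0],
    [0, 0, 0],
    [0, 0, 0],
  ],
)

```text
time: 17.22
position: [0.5118, -0.1152, 0.0502]
tool_rot: [2.292, 2.148, -0.0]
ft_force: [3.1, 1.2, 0.4]
grip_width: 0.227
grip_force: 16.5
```

>>> send_rows(
  xyz=[
    [0, 0, 0],
    [0, 0, 0],
    [0, 0, 0],
    [0, 0, 0],
    [0, 0, -4],
    [0, 0, -8],
    [0, 0, -12],
    [0, 0, -16],
    [0, 0, -18],
    [0, 0, -18],
  ],
  dr=[
    [0, 0, 0],
    [0, 0, 0],
    [0, 0, 0],
    [0, 0, 0],
    [0, 0, 0],
    [0, 0, 0],
    [0, 0, 0],
    [0, 0, 0],
    [0, 0, 0],
    [0, 0, 0],
  ],
  jaw=30,
)

```text
time: 18.05
position: [0.5123, -0.1154, 0.0688]
tool_rot: [2.292, 2.147, 0.001]
ft_force: [2.8, 1.9, 1.6]
grip_width: 0.345
grip_force: 1.4
```

```bash
python3 - <<'E'
from h import *
s=get_state();print(s['time'],wb(s['position']),s['position'][2],s['ft_force'],s['grip_width']*87)
im=get_image('wrist');cv2.imwrite('pics/w6.png',cv2.resize(im[:,:,::-1],(800,600),interpolation=cv2.INTER_CUBIC))
np.save('w6.npy',{k:s[k] for k in('position','tool_rot')},allow_pickle=True)
E
```

```text
18.05 [  1.5 -86.5] 0.06884742290882243 [2.77438809 1.90238084 1.6287002 ] 29.97474970446343
```

View pics/w6.png

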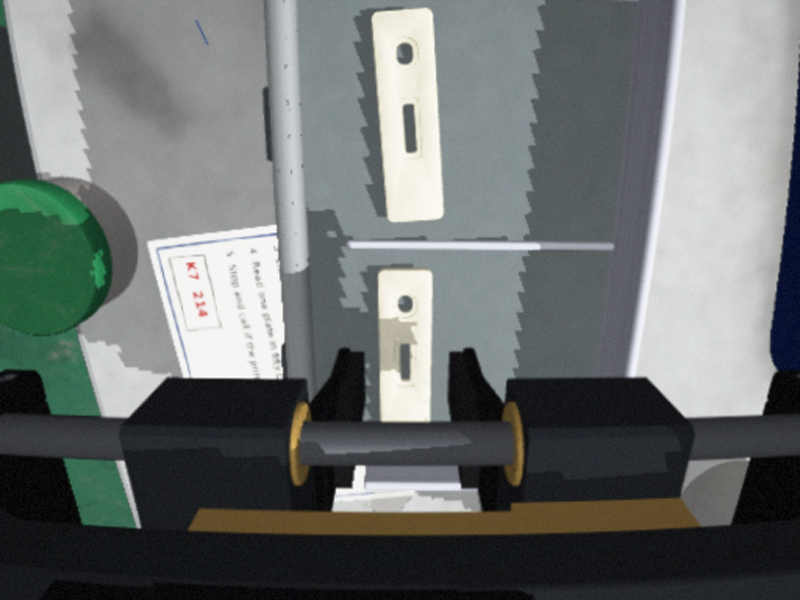

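>>> send_rows(
  xyz=[
    [0, 3, 0],
    [0, 8, 0],
    [0, 14, 0],
    [0, 20, 0],
    [0, 26, 0],
    [0, 32, 0],
    [0, 37, 0],
    [0, 41, 0],
    [0, 43, 0],
    [0, 43, 0],
  ],
  dr=[
    [0, 0, 0],
    [0, 0, 0],
    [0, 0, 0],
    [0, 0, 0],
    [0, 0, 0],
    [0, 0, 0],
    [0, 0, 0],
    [0, 0, 0],
    [0, 0, 0],
    [0, 0, 0],
  ],
  jaw=22,
)

```text
time: 18.93
position: [0.5548, -0.118, 0.0678]
tool_rot: [-2.292, -2.148, 0.0]
ft_force: [-0.5, 0.1, -0.2]
grip_width: 0.254
grip_force: 0.0
```

>>> send_rows(
  xyz=[
    [0, 0, -8],
    [0, 0, -24],
    [0, 0, -44],
    [0, 0, -66],
    [0, 0, -90],
    [0, 0, -110],
    [0, 0, -120],
    [0, 0, -125],
    [0, 0, -125],
    [0, 0, -125],
  ],
  dr=[
    [0, 0, 0],
    [0, 0, 0],
    [0, 0, 0],
    [0, 0, 0],
    [0, 0, 0],
    [0, 0, 0],
    [0, 0, 0],
    [0, 0, 0],
    [0, 0, 0],
    [0, 0, 0],
  ],
)

```text
time: 19.77
position: [0.554, -0.118, 0.1922]
tool_rot: [-2.292, -2.147, 0.001]
ft_force: [0.9, -0.5, -0.3]
grip_width: 0.252
grip_force: 0.0
```

```bash
python3 - <<'E'
from h import *
s=get_state();print(s['time'],wb(s['position']),s['position'][2],s['ft_force'])
im=get_image('wrist');a=cv2.resize(im[:,:,::-1],(800,600),interpolation=cv2.INTER_CUBIC);cv2.imwrite('pics/w7.png',a)
k=512/800
w=np.load('w6.npy',allow_pickle=True).item()
for u,v in[(379,270),(432,270),(372,12),(433,9),(442,219),(387,221)]: print(wb(p2w('wrist',((u+.5)*k-.5,(v+.5)*k-.5),.035,w)))
q=w2p('wrist',[[*bw(5,y),.063] for y in(-121,0)],s)/k;print('flap-shut edge pred',q)
t0=cv2.imread('pics/top0.png').astype(int);t1=get_image('top')[:,:,::-1].astype(int)
cv2.imwrite('pics/t3.png',t1)
d=np.abs(t1-t0).max(2)>60
for nm,(r0,r1,c0,c1) in dict(tin=(252,284,270,302),loupe=(138,162,168,192),tray=(198,254,102,168),bottle=(125,160,335,368)).items(): print(nm,d[r0:r1,c0:c1].sum())
E
```

```text
19.7667 [ 43.3 -86.3] 0.19222148110120651 [ 0.85755468 -0.46193763 -0.28941939]
[ -8.  -51.4]
[ 11.7 -51.4]
[-9.2 36.4]
[10.8 37.3]
[ 15.  -32.3]
[ -4.9 -33.1]
flap-shut edge pred [[341.03987631 341.16400082]
 [332.89818146 129.29304386]]
tin 0
loupe 0
tray 50
bottle 431[ WARN:0@1.047] global loadsave.cpp:1063 imwrite_ Unsupported depth image for selected encoder is fallbacked to CV_8U.
```

```bash
python3 - <<'E'
from h import *
s0=cv2.imread('pics/scene0.png').astype(int);s1=get_image('scene')[:,:,::-1].astype(int)
d=np.abs(s1-s0).max(2)>60
print('scene bottle',d[115:163,246:272].sum(),'tin',d[212:245,292:322].sum(),'tray',d[260:325,132:208].sum(), 'blue',d[155:172,290:312].sum(),d[180:202,318:336].sum())
t0=cv2.imread('pics/top0.png').astype(int);t1=cv2.imread('pics/t3.png').astype(int)
dd=np.abs(t1-t0).max(2)>60
print('box front half (flap edge left part)',dd[195:215,222:270].sum())
w=cv2.imread('pics/w7.png',0);wc=cv2.imread('pics/w7.png')
for v in(60,129): print(v,w[v,300:372:3])
print(get_state()['joint_positions'].round(2))
E
```

```text
scene bottle 375 tin 28 tray 82 blue 0 0
box front half (flap edge left part) 0
60 [189 189 187 185 186 184 182 184 160 143 194 222 227 192 173 168 159 157
 158 161 164 161 163 162]
129 [190 190 191 192 184 174 176 222 226 147 168 211 234 218 239 247 249 252
 229 161 164 164 166 165]
[ 0.8   0.24 -0.73  1.71  0.17  1.26 -0.03]
```

>>> send_rows(
  xyz=[
    [0, -5, -15],
    [0, -15, -40],
    [0, -30, -65],
    [0, -45, -90],
    [0, -60, -110],
    [0, -70, -120],
    [0, -75, -120],
    [0, -75, -120],
    [0, -75, -120],
    [0, -75, -120],
  ],
  dr=[
    [0, 0, 0],
    [0, 0, 0],
    [0, 0, 0],
    [0, 0, 0],
    [0, 0, 0],
    [0, 0, 0],
    [0, 0, 0],
    [0, 0, 0],
    [0, 0, 0],
    [0, 0, 0],
  ],
)

```text
time: 20.75
position: [0.4796, -0.113, 0.3115]
tool_rot: [-2.291, -2.147, 0.001]
ft_force: [0.1, -0.6, 0.0]
grip_width: 0.253
grip_force: 0.0
```

```bash
python3 - <<'E'
from h import *
import numpy as np
def red(n,box,im):
    r0,r1,c0,c1=box;p=im[r0:r1,c0:c1].astype(int);m=(p[...,2]>130)&(p[...,0]<90)&(p[...,1]<90);v,u=np.nonzero(m);return (m.sum(),u.mean()+c0,v.mean()+r0) if m.sum() else None
for n,b in(('top',(125,160,335,370)),('scene',(110,135,240,285))):
    a=cv2.imread(f'pics/{n}0.png');i=get_image(n)[:,:,::-1]
    print(n,red(n,b,a),red(n,b,i)); cv2.imwrite(f'pics/{n}F.png',i)
    d=np.abs(i.astype(int)-a).max(2)>60
    r,c,h,w=(130,335,35,35) if n=='top' else (115,246,48,26)
    print('bottle diff',d[r:r+h,c:c+w].sum())
s=get_state();print(s['position'],s['time'])
E
```

```text
top (np.int64(109), np.float64(356.72477064220186), np.float64(137.76146788990826)) (np.int64(110), np.float64(356.59090909090907), np.float64(137.8))
bottle diff 9
scene (np.int64(75), np.float64(260.93333333333334), np.float64(120.98666666666666)) (np.int64(83), np.float64(260.93975903614455), np.float64(121.5421686746988))
bottle diff 0
[ 0.4798348  -0.11292592  0.31178041] 20.85
```

Bottle undisturbed, flap shut, robot clear.

```bash
python3 -c "
from bench import *
print(close_job())"
```

```text
the job is handed in; nothing more can be done
None
```

The job is handed in: the key stick lies in the tray, and the stray cassette is face up in the right bay, about 2 mm off the bay centre. The flap is shut, and the other cassettes and bystanders show no movement in the pictures. I viewed 11 pictures, one over your limit of 10.

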